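Pin the roll of a bench slab roller

ROBOT

A 7-joint arm with a two-finger parallel gripper is mounted at the origin on the work surface; the furniture and walls round the work are solid. World frame = base frame: x ahead of the robot, y to its left, z up, the work surface at z = 0. Lengths are in m, angles in rad, forces in N, time in s.
With the tool pointing down it reaches from about 0.425 to 0.975 m from the base axis. Payload 16.7 kg.
Tool frame: the origin (TCP) lies midway between the tips of the shut fingers; the grasp point (between the pads) lies 19 mm behind it; y points along the fingers, z is the direction in which the jaws open and shut, and the axes are right-handed (so a half turn about y gives the same grasp; the last joint's range is limited). The gripper opens to 85 mm and grips with 20 to 120 N. Pads are 22 mm wide; open, the fingers measure 114 mm over their backs; the gripper's body (76 mm by 85 mm) begins 54 mm behind the grasp point. The pads swing forward as they close: fully open they stand 13 mm farther back than shut.
Start: joints at [0.954, 0.426, 0.074, 1.606, -0.034, 1.111, -0.067], TCP at [0.304, -0.602, 0.231] pointing down, gripper open.
Joint ranges: [-2.85, 2.85], [-0.5, 2.14], [-1.23, 1.37], [0.21, 2.46], [-1.02, 4.16], [0.16, 2.05], [-2.73, 2.73]. Speed limits (rad/s): [1.89, 1.89, 2.39, 2.39, 3.01, 3.01, 3.01].

INTERFACE

Orientations are given as a unit quaternion [w, x, y, z].
In Python, from workcell import robot, optics, ticket gives the robot as it stands. The module is installed in compiled form; this text tells all that it offers. Calls block until the motion is done:
- robot.goto(position, orientation): joint-space move of the TCP to a pose.
- robot.line_to(position, rate=0.15, rot=None, until_force=None): straight line of the TCP; rot=None keeps the orientation; rate is the mean speed in m/s. With until_force (N) it stops when the force on the tool has changed by that much, and returns True; else False.
- robot.set_joints(angles): joint-space move.
- robot.open_jaws() and robot.gripper_close(effort=None): open the fingers fully, or close them until they stop; effort is the grip in N (None keeps the last).
- robot.pause(seconds).
- robot.inverse_kinematics(position, orientation): joint angles nearest the present ones, or None.
- robot.state(): the state.
- optics.grab_frame(name): name is "side" or "top"; returns the picture (400x640x3 uint8, red, green, blue); there is no depth.
- optics.get_calibration(name): a dict with "vfov" (degrees; the focal length in pixels is half the picture's height over the tangent of half this angle, whatever the lens; pixels are square), "cx", "cy" (the principal point, pixels), "world_to_cam" (4x4, takes a point from world to camera coordinates). Camera axes: x right, y up, looking along -z (the intrinsics and any distortion apply to the point x, -y, -z); pixel columns grow to the right and rows downward; lengths in m; the calibration is good to about 2 mm. A picture is of the moment at which its call begins. get_calibration takes no time and is no camera call.
A pose or a line that the arm cannot do raises robot.Unreachable and nothing moves.
- ticket.finish_job(): hands the job in, once; it reports no verdict.
Trained networks look in the newest picture that a camera, given by its name, has taken for a name from the list of things; names that differ only in an ending like _2 or _b are one class to them, and where a whole thing is asked for, a point or a joint stands for the part that bears it (a point fixed in the world has none). Each returns a list of dicts, best first, with "p" (0 to 1); they miss things now and then, are a little off and sometimes report something else, mostly with a low value. They report only what shows in the picture. A call takes as long as a camera call.
- optics.masks_of(label, camera): "mask" (400x640 bool, what is visible of it) and "bbox" ([centre column, centre row, width, height] in pixels, round what is visible of it).
The state is a dict: "t": time; "qpos": joint angles; "dq": joint speeds; "joint_torque": joint torques, N m; "position": TCP position; "tool_rot": TCP orientation; "wrist_force": force on the tool from outside, world axes, zero at the start; "moment": the same for the moment, N m; "gripper_width": finger opening in m.
Only numpy, scipy, OpenCV 4.12 (cv2) and the standard library are available. Lean on these libraries where they do the work, as an engineer would, in place of code of your own. Each camera call takes 0.05 s, during which the arm holds its last target.

TASK

Lock the roll of the slab roller for cleaning: take the longer of the two pins out of the wooden block, stand it in the hole on top of the lock pedestal so that it rests on the roller shaft, then turn the crank gently towards the robot until the shaft's hidden cross-hole comes under the pin and you feel it catch. Then push the pin down until its head sits fully home on the pedestal. Never force the pin or lean on the crank once it has caught, and leave the short pin and the other things on the bench as they are.

Things in the scene. Friction and masses are not known exactly. Their poses are not given: they have to be found in the camera images.
- slab_roller: grey bench slab roller, bolted down. Origin: on the bench, straight below the lock hole; z up, y along the roll (roll, 64 mm thick, at +y; crank at -y), x away from the robot. Lock pedestal: 64 (x) by 50 (y) mm, flat steel top at z 123. Shaft axis: along y, at x 0, z 75; shaft 36 mm thick where the pin goes. The rest is under z 135, the crank under 145
- lock_hole (a point): centre of the mouth of the vertical lock hole (11.1 mm wide, countersunk to 17) in the pedestal's top, 123 mm over the bench. 30 mm down is the shaft, whose hidden 11.8 mm cross-hole goes straight through it; below that the hole goes on. A pin in line sinks about 7 mm, onto a spring catch in the shaft, then takes 6 to 12 N to push home, up to 20 N if the crank still bears on it
- crank_handle (a point): mid-length of the crank's wooden grip, 18 mm thick, 76 mm long, parallel to the shaft, free to spin; it moves on a circle of radius 60 mm about the shaft axis, 102 mm to the -y side of the lock hole. Swung over the top or down towards the robot (-x), the cross-hole comes into line after 20 to 60 degrees, at no known handle angle. Turning takes 2 to 4 N; once caught, easing it back 8 mm frees the pin; it stays where left
- lock_pin_center (a point): the long steel pin, standing upright, half-way up its 100 mm. Shank 10 mm thick, 76 mm long with a bevelled tip, below a head 24 mm tall: a collar 24 mm wide, 4 mm thick, and a knurled grip 18 mm wide, 20 mm tall (its middle 40 mm above this point). Its tip is 13 mm over the bench while in the block. Home: collar on the pedestal, this point 97 mm over the bench; resting on the shaft: 143 mm
- short_pin_center (a point): the short steel pin in the other hole of the block, to be left there: same thickness and head, shank 58 mm, half-way up its 82 mm
- pin_block: fixed wooden block 118 (x) by 50 (y) by 58 mm, origin under its centre; two holes 11.1 mm wide and 45 mm deep at x -32 and +32 mm hold the two pins, either in either
- slip_cup: pale grey-blue clay cup, 66 mm across, 66 mm tall, a bystander; origin under its centre
- test_bowl: small green bowl, 96 mm across, 46 mm tall, a bystander; origin under its centre
- tape_roll: roll of masking tape lying flat, 104 mm across, 25 mm tall, a bystander; origin under its centre

How it is judged:
At the end, for the whole second after the job is handed in: The long pin stands upright (within 0.1 rad) in the lock hole, through the shaft, its head within 2.5 mm of the pedestal's top and its middle within 4 mm of the hole's axis, at rest and let go of, with the crank let go of too (z of lock_pin_center in the frame of slab_roller below 0.0995 m and horizontal distance between lock_pin_center and lock_hole below 0.004 m and angle between lock_pin_center's own z axis and vertical below 0.1 rad and linear speed of lock_pin below 0.01 m/s and contact force between the fingers and slab_roller below 0.1 N); the robot touches nothing.
It fails at once if the long pin is forced: more than 120 N in all between it and the slab roller (pressed on the shaft, or the crank driven on against the caught pin) (contact force between lock_pin and slab_roller above 120 N).
It fails at once if the short pin is moved more than 20 mm (distance of short_pin_center from where it was at the start of the episode above 0.02 m).
It fails at once if a bystander (cup, bowl, or tape roll) is pushed more than 20 mm (distance of any of slip_cup, test_bowl, tape_roll from where it was at the start of the episode above 0.02 m).
It also fails if it takes over 67 s, if anything falls off the work surface, if the arm or the gripper's body presses on something with over 40 N, if the wrist force passes 120 N, or if a joint passes its speed limit or range.

## Working session

There is one attempt and no reset: what is moved stays moved. The work goes in short steps, each a Python script; the robot and the scene stay as the last script left them, time stands still between calls to the robot, and variables do not carry over. Pictures are saved under pics/ and viewed, and the job is handed in when it is done.

```bash
mkdir -p pics; ls; python3 - <<'E'
from workcell import robot, optics, ticket
import cv2, numpy as np
for c in ("side","top"):
    im=optics.grab_frame(c); cv2.imwrite(f"pics/{c}0.png",im[:,:,::-1])
    k=optics.get_calibration(c); print(c,{a:(np.round(b,4).tolist() if not isinstance(b,str) else b) for a,b in k.items()})
    for n in ["slab_roller","lock_hole","crank_handle","lock_pin_center","short_pin_center","pin_block","slip_cup","test_bowl","tape_roll"]:
        r=optics.masks_of(n,c)
        print(n,[(round(d["p"],2),np.round(d["bbox"]).tolist()) for d in r[:3]])
s=robot.state(); print(s)
E
```

```text
pics
side {'vfov': 57.8046, 'cx': 320.7974, 'cy': 201.0018, 'world_to_cam': [[0.9974, -0.0704, -0.0146, -0.5349], [0.0383, 0.3482, 0.9366, -0.1352], [-0.0608, -0.9348, 0.35, -1.2444], [0.0, 0.0, 0.0, 1.0]]}
slab_roller [(0.75, [308.0, 211.0, 79.0, 58.0])]
lock_hole [(0.64, [307.0, 209.0, 78.0, 61.0])]
crank_handle []
lock_pin_center []
short_pin_center [(0.61, [291.0, 269.0, 8.0, 12.0])]
pin_block [(0.75, [303.0, 284.0, 49.0, 32.0])]
slip_cup [(0.57, [407.0, 268.0, 25.0, 18.0])]
test_bowl [(0.65, [257.0, 260.0, 34.0, 27.0])]
tape_roll [(0.49, [294.0, 193.0, 8.0, 10.0])]
top {'vfov': 44.4965, 'cx': 318.6712, 'cy': 202.7223, 'world_to_cam': [[-0.0268, -0.9995, -0.0177, 0.0495], [0.9949, -0.0284, 0.0971, -0.5263], [-0.0976, -0.015, 0.9951, -1.6188], [0.0, 0.0, 0.0, 1.0]]}
slab_roller [(0.85, [317.0, 213.0, 115.0, 86.0])]
lock_hole [(0.87, [315.0, 213.0, 115.0, 89.0])]
crank_handle [(0.52, [363.0, 199.0, 22.0, 9.0])]
lock_pin_center []
short_pin_center [(0.6, [317.0, 213.0, 117.0, 88.0]), (0.6, [439.0, 205.0, 10.0, 9.0]), (0.49, [442.0, 227.0, 6.0, 8.0])]
pin_block [(0.92, [438.0, 219.0, 24.0, 39.0])]
slip_cup [(0.85, [427.0, 138.0, 19.0, 21.0])]
test_bowl [(0.82, [395.0, 261.0, 29.0, 31.0])]
tape_roll []
{'t': 1.0, 'qpos': array([ 0.9534558 ,  0.42608184,  0.07388656,  1.60599436, -0.03408974,
        1.11081482, -0.06715091]), 'dq': array([-3.43880799e-05, -1.58405806e-03, -1.77059606e-03,  3.95162744e-04,
       -1.58596884e-03, -6.54597029e-04,  2.72970375e-04]), 'joint_torque': array([ 1.32798879e-03, -9.49548769e+01,  3.75720218e+00, -4.63891983e+01,
        1.90006482e-02,  2.42533817e-03,  3.14920953e-06]), 'position': array([ 0.30436894, -0.60244017,  0.23131601]), 'tool_rot': array([ 0.16387659, -0.16386479,  0.68787312, -0.68783964]), 'wrist_force': array([ 0.63650985,  0.02672787, -0.47306264]), 'moment': array([-0.00864133, -0.01448362, -0.00470935]), 'gripper_width': 0.08527612952564229}
```

```bash
python3 - <<'E'
import cv2
a=cv2.imread("pics/side0.png");b=cv2.imread("pics/top0.png")
cv2.imwrite("pics/side0c.png",cv2.resize(a[170:310,230:430],None,fx=4,fy=4,interpolation=2))
cv2.imwrite("pics/top0c.png",cv2.resize(b[120:290,255:455],None,fx=3.5,fy=3.5,interpolation=2))
E
```

```text
(no output)
```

View pics/side0.png

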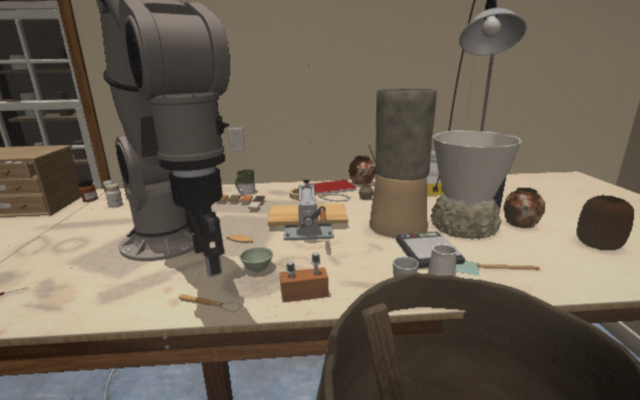

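View pics/top0.png

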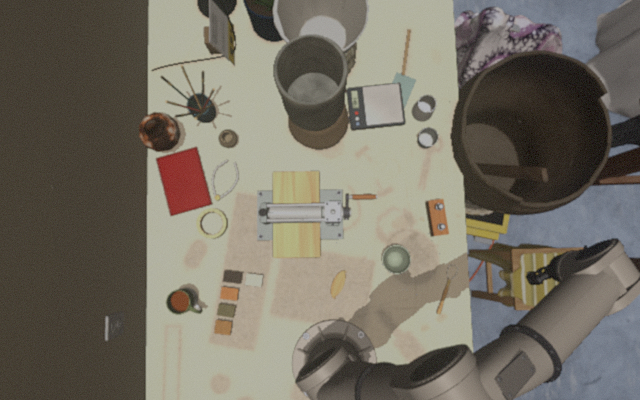

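```bash
true
```

```text
(no output)
```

View pics/side0c.png

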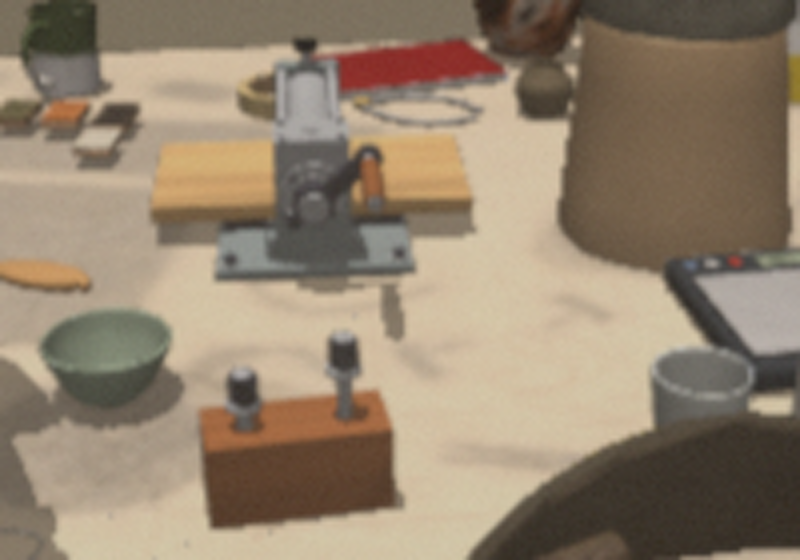

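View pics/top0c.png

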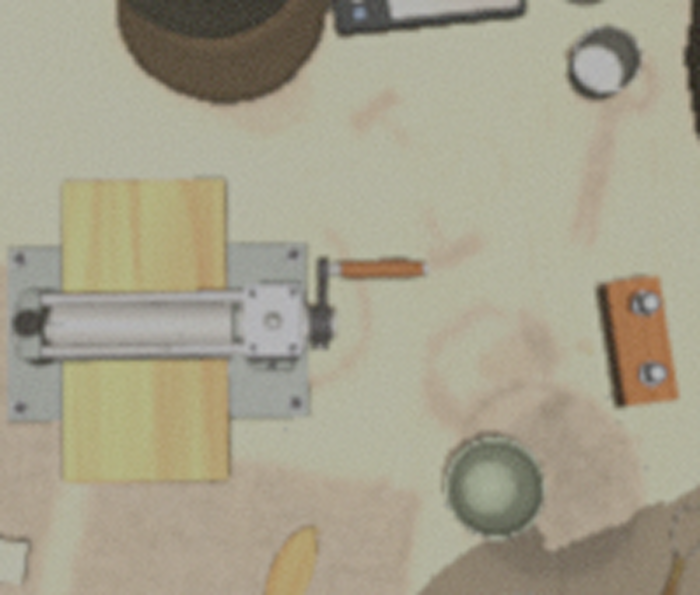

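```bash
cat > h.py <<'E'
from workcell import robot, optics, ticket
import cv2, numpy as np
K={c:optics.get_calibration(c) for c in("side","top")}
def foc(c): return 200/np.tan(np.radians(K[c]["vfov"])/2)
def proj(c,P):
    P=np.atleast_2d(P); k=K[c]; T=np.array(k["world_to_cam"]); q=P@T[:3,:3].T+T[:3,3]
    f=foc(c); return np.c_[k["cx"]+f*q[:,0]/-q[:,2], k["cy"]-f*q[:,1]/-q[:,2]]
def ray(c,uv):
    k=K[c]; T=np.array(k["world_to_cam"]); R=T[:3,:3]; f=foc(c)
    d=R.T@np.array([(uv[0]-k["cx"])/f,-(uv[1]-k["cy"])/f,-1]); return -R.T@T[:3,3], d
def atz(c,uv,z):
    o,d=ray(c,uv); return o+d*(z-o[2])/d[2]
E
python3 - <<'E'
from h import *
cr=lambda x,y:(255+(x+.5)/3.5-.5,120+(y+.5)/3.5-.5)
cs=lambda x,y:(230+(x+.5)/4-.5,170+(y+.5)/4-.5)
P=lambda n,v:print(n,np.round(v,4))
P("hole",atz("top",cr(272,321),.123))
P("pin far top",atz("top",cr(645,303),.109))
P("pin near top",atz("top",cr(653,373),.093))
for q in [(599,284),(659,276),(679,397),(618,406)]: P("blk",atz("top",cr(*q),.058))
for q in [(248,287),(302,287),(303,355),(246,355)]: P("ped",atz("top",cr(*q),.123))
for q in [(8,247),(306,242),(310,414),(8,421)]: P("plate",atz("top",cr(*q),.008))
P("handle in top", atz("top",cr(382,268),.115))
P("bowl",atz("top",cr(493,484),.046)); P("cup",atz("top",cr(601,63),.066))
def tri(a,b):
    A=[];B=[]
    for c,uv in(("side",a),("top",b)):
        o,d=ray(c,uv); d/=np.linalg.norm(d); M=np.eye(3)-np.outer(d,d); A.append(M);B.append(M@o)
    x=np.linalg.lstsq(np.vstack(A),np.hstack(B),rcond=None)[0]; return x, proj("side",x)-a, proj("top",x)-b
P("tri far head", tri(cs(343,353),cr(645,303))[0]);print(tri(cs(343,353),cr(645,303))[1:])
print(tri(cs(242,388),cr(653,373)))
print("handle",tri(cs(372,182),cr(382,268)))
E
```

```text
hole [ 0.4894 -0.009   0.123 ]
pin far top [ 0.4973 -0.3481  0.109 ]
pin near top [ 0.4343 -0.3558  0.093 ]
blk [ 0.5207 -0.3178  0.058 ]
blk [ 0.5266 -0.3742  0.058 ]
blk [ 0.4128 -0.387   0.058 ]
blk [ 0.406  -0.3299  0.058 ]
ped [0.5208 0.0117 0.123 ]
ped [ 0.5194 -0.037   0.123 ]
ped [ 0.4579 -0.036   0.123 ]
ped [0.4593 0.0153 0.123 ]
plate [0.5782 0.245  0.008 ]
plate [ 0.5747 -0.0458  0.008 ]
plate [ 0.4076 -0.0444  0.008 ]
plate [0.4088 0.2475 0.008 ]
handle in top [ 0.5355 -0.1104  0.115 ]
bowl [ 0.3366 -0.2123  0.046 ]
cup [ 0.7299 -0.3281  0.066 ]
tri far head [ 0.4987 -0.35    0.101 ]
(array([[-0.27965992,  0.03432097]]), array([[-0.00745058, -0.22190077]]))
(array([ 0.43499273, -0.35787143,  0.0841288 ]), array([[-0.12276524,  0.01266562]]), array([[-0.00927864, -0.09537499]]))
handle (array([ 0.5356459 , -0.11035362,  0.1162193 ]), array([[-0.09595991,  0.01287195]]), array([[-0.00039538, -0.09530166]]))
```

```bash
python3 - <<'E'
from h import *
a=np.mean([optics.grab_frame("top").astype(float) for _ in range(8)],0)
np.save("top_avg.npy",a); a=a.astype(np.uint8)[:,:,::-1]
h=cv2.resize(a[195:227,310:350],None,fx=12,fy=12,interpolation=cv2.INTER_CUBIC)
p=cv2.resize(a[192:244,420:456],None,fx=9,fy=9,interpolation=cv2.INTER_CUBIC)
o=np.zeros((480,820,3),np.uint8);o[:h.shape[0],:480]=h;o[:468,490:490+324]=p;o=o[:,:800]
cv2.imwrite("pics/zoom.png",o)
E
```

```text
(no output)
```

View pics/zoom.png

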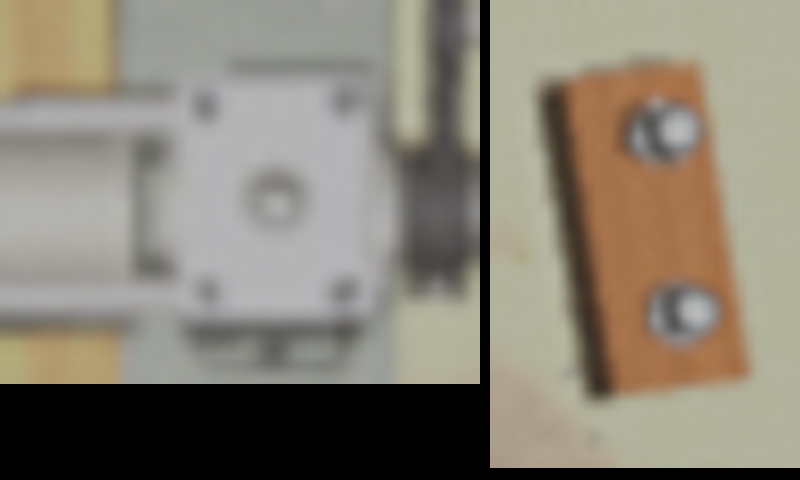

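```bash
python3 - <<'E'
from h import *
z1=lambda x,y:(310+(x+.5)/12-.5,195+(y+.5)/12-.5)
z2=lambda x,y:(420+(x-490+.5)/9-.5,192+(y+.5)/9-.5)
P=lambda n,v:print(n,np.round(v,4))
P("hole",atz("top",z1(276,199),.122))
P("screws",atz("top",z1(274.3,197),.123))
P("far",atz("top",z2(682,131),.113));P("near",atz("top",z2(695,311),.095))
C=[atz("top",z2(*q),.058) for q in[(566,80),(697,62),(750,375),(614,394)]]
for c in C:P("c",c)
m=np.mean(C,0); d=(C[0]-C[3]+C[1]-C[2]);d/=np.linalg.norm(d); P("m",m);print(np.degrees(np.arctan2(d[1],d[0])));P("farhole",m+.032*d);P("nearhole",m-.032*d)
im=np.load("top_avg.npy").astype(np.uint8)
# overlay predicted
P("px far",(proj("top",[.4985,-.3505,.113])-[420,192]+.5)*9+[490,0])
E
```

```text
hole [ 0.4902 -0.0096  0.122 ]
screws [ 0.4906 -0.0092  0.123 ]
far [ 0.4971 -0.3534  0.113 ]
near [ 0.4345 -0.3589  0.095 ]
c [ 0.5216 -0.3251  0.058 ]
c [ 0.5269 -0.373   0.058 ]
c [ 0.4123 -0.3863  0.058 ]
c [ 0.4068 -0.3369  0.058 ]
m [ 0.4669 -0.3553  0.058 ]
6.234210393154749
farhole [ 0.4987 -0.3518  0.058 ]
nearhole [ 0.4351 -0.3588  0.058 ]
px far [[674.0982 127.8626]]
```

```bash
cat >> h.py <<'E'
from scipy.spatial.transform import Rotation as Ro
def ori(yaw_deg):
    a=np.radians(yaw_deg); z=np.array([np.cos(a),np.sin(a),0]); y=np.array([0,0,-1.]); x=np.cross(y,z)
    q=Ro.from_matrix(np.c_[x,y,z]).as_quat(); return np.r_[q[3],q[:3]]
def st(*n):
    s=robot.state(); print("t %.2f"%s["t"],"p",np.round(s["position"],4),"F",np.round(s["wrist_force"],2),"M",np.round(s["moment"],2),"w",round(s["gripper_width"],4),*n); return s
E
python3 - <<'E'
from h import *
s=robot.state(); q=s["tool_rot"]; print(np.round(Ro.from_quat(np.r_[q[1:],q[0]]).as_matrix(),3), s["qpos"])
for y in (96.2,-83.8):
  for p in ([.498,-.352,.2],[.498,-.352,.0945],[.4903,-.0095,.25],[.4903,-.0095,.17],[.56,-.125,.25],[.56,-.125,.1]):
    j=robot.inverse_kinematics(np.array(p),ori(y)); print(y,p,None if j is None else np.round(j,2))
E
```

```text
[[-0.893  0.     0.451]
 [-0.451  0.    -0.893]
 [-0.    -1.    -0.   ]] [ 0.95351144  0.42614421  0.073923    1.60598753 -0.03413934  1.11078063
 -0.06710136]
96.2 [0.498, -0.352, 0.2] [ 0.94  0.4  -0.55  1.76  0.24  1.05  1.98]
96.2 [0.498, -0.352, 0.0945] [ 0.93  0.53 -0.55  1.84  0.35  0.87  1.89]
96.2 [0.4903, -0.0095, 0.25] [ 0.54  0.16 -0.71  1.95  0.12  1.07  1.46]
96.2 [0.4903, -0.0095, 0.17] [ 0.52  0.27 -0.72  2.04  0.22  0.91  1.36]
96.2 [0.56, -0.125, 0.25] [ 0.61  0.3  -0.61  1.79  0.19  1.11  1.61]
96.2 [0.56, -0.125, 0.1] [ 0.57  0.48 -0.59  1.92  0.35  0.84  1.48]
-83.8 [0.498, -0.352, 0.2] [ 0.48  0.35  0.04  1.79 -0.02  1.   -0.94]
-83.8 [0.498, -0.352, 0.0945] [ 0.48  0.47  0.04  1.87 -0.02  0.8  -0.93]
-83.8 [0.4903, -0.0095, 0.25] [ 0.21  0.12 -0.35  1.97  0.05  1.06 -1.62]
-83.8 [0.4903, -0.0095, 0.17] [ 0.18  0.22 -0.33  2.06  0.09  0.88 -1.66]
-83.8 [0.56, -0.125, 0.25] [ 0.23  0.25 -0.15  1.81  0.04  1.09 -1.39]
-83.8 [0.56, -0.125, 0.1] [ 0.2   0.42 -0.12  1.94  0.07  0.78 -1.42]
```

```bash
python3 - <<'E'
from h import *
O=ori(-83.8)
robot.goto([.498,-.352,.2],O); st()
robot.line_to([.498,-.352,.0945],rate=.12); st()
robot.gripper_close(effort=40); st()
cv2.imwrite("pics/g_s.png",cv2.resize(optics.grab_frame("side")[170:310,230:430,::-1],None,fx=4,fy=4,interpolation=2))
E
```

```text
t 2.61 p [ 0.4974 -0.3533  0.2002] F [-0.39 -0.17  0.55] M [-0.02  0.03  0.01] w 0.0854
t 3.63 p [ 0.4983 -0.3523  0.0952] F [-0.14  0.43  0.55] M [-0.01  0.05  0.05] w 0.0853
t 4.27 p [ 0.4982 -0.352   0.0947] F [-0.27  0.23  4.15] M [0.16 0.   0.04] w 0.0166
```

View pics/g_s.png

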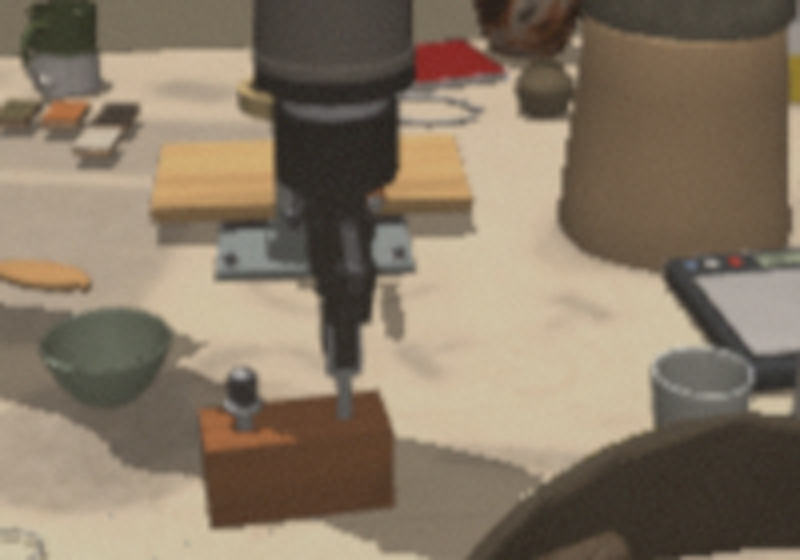

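The gripper is on the long pin's head (side crop, shank at about (345,395)) and the short pin at (242,400) is untouched. The jaws read 16.6 mm. Next I lift it and carry it over.

```bash
python3 - <<'E'
from h import *
robot.line_to([.498,-.352,.25],rate=.12); st("lifted")
cv2.imwrite("pics/l_s.png",cv2.resize(optics.grab_frame("side")[150:310,230:430,::-1],None,fx=3.7,fy=3.7,interpolation=2))
robot.line_to([.4903,-.0095,.25],rate=.2); st("over")
cv2.imwrite("pics/o_s.png",cv2.resize(optics.grab_frame("side")[130:260,230:430,::-1],None,fx=4,fy=4,interpolation=2))
E
```

```text
t 5.77 p [ 0.4977 -0.3518  0.2492] F [ 0.89 -0.55  0.37] M [-0.03  0.02 -0.  ] w 0.0163 lifted
t 7.68 p [ 0.4903 -0.0103  0.2499] F [ 0.21  0.15 -0.47] M [0.06 0.01 0.02] w 0.0165 over
```

View pics/l_s.png

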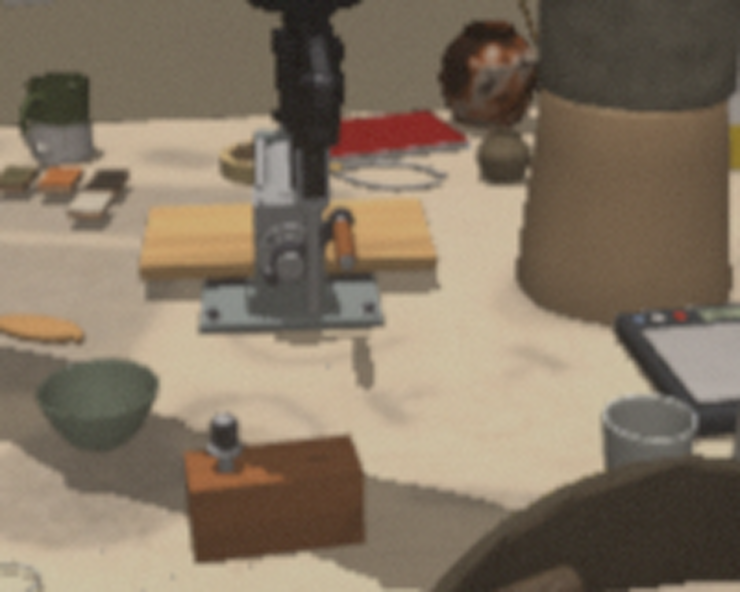

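View pics/o_s.png

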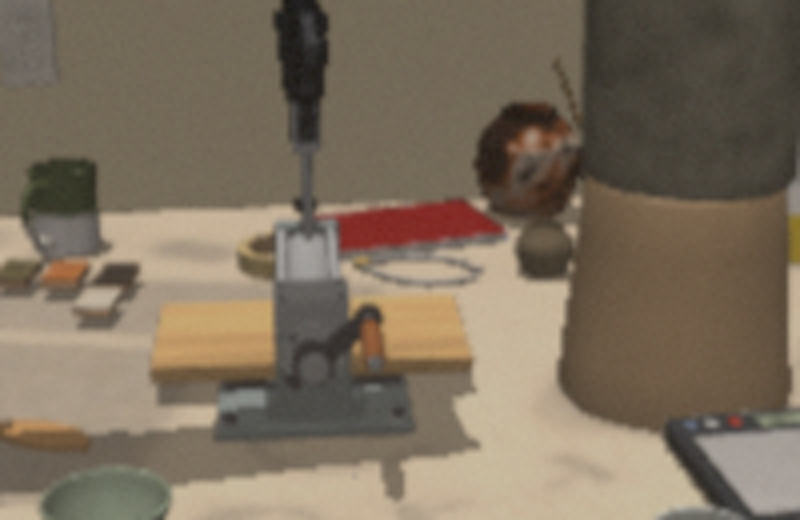

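```bash
python3 - <<'E'
from h import *
print(proj("side",[.4903,-.0103,.1684]))
c=robot.line_to([.4903,-.0095,.212],rate=.1)
c=robot.line_to([.4903,-.0095,.165],rate=.03,until_force=5); s=st(c)
cv2.imwrite("pics/i_s.png",cv2.resize(optics.grab_frame("side")[130:260,230:430,::-1],None,fx=4,fy=4,interpolation=2))
E
```

```text
[[306.49088708 189.6567568 ]]
t 9.41 p [ 0.4906 -0.0094  0.1744] F [-0.39 -0.38  6.03] M [-0.04  0.01  0.02] w 0.016 True
```

View pics/i_s.png

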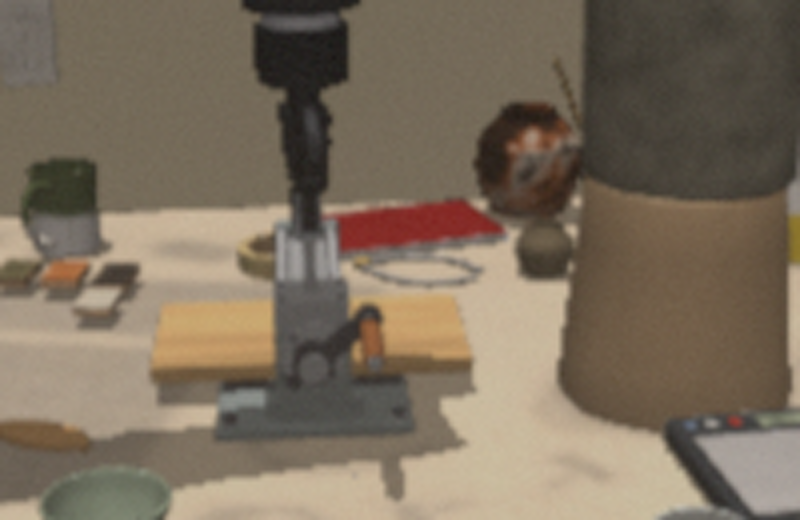

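```bash
python3 - <<'E'
from h import *
O=ori(-83.8)
robot.open_jaws(); st("open")
robot.line_to([.4903,-.0095,.235],rate=.12); st()
im=optics.grab_frame("side"); cv2.imwrite("pics/r_s.png",cv2.resize(im[130:260,230:430,::-1],None,fx=4,fy=4,interpolation=2))
np.save("side_rest.npy",im)
robot.line_to([.575,-.122,.235],rate=.2)
robot.gripper_close(effort=20); st("at handle")
cv2.imwrite("pics/r_t.png",cv2.resize(optics.grab_frame("top")[150:270,255:455,::-1],None,fx=4,fy=4,interpolation=2))
E
```

```text
t 10.13 p [ 0.4898 -0.0095  0.1742] F [ 0.38 -0.   -0.19] M [ 0.06 -0.02  0.  ] w 0.0852 open
t 10.79 p [ 0.49   -0.0095  0.2345] F [ 0.23 -0.1  -0.41] M [ 0.01 -0.01 -0.01] w 0.0855
t 12.46 p [ 0.575 -0.122  0.235] F [-0.37  0.7  -0.74] M [0.06 0.02 0.01] w 0.0001 at handle
```

View pics/r_s.png

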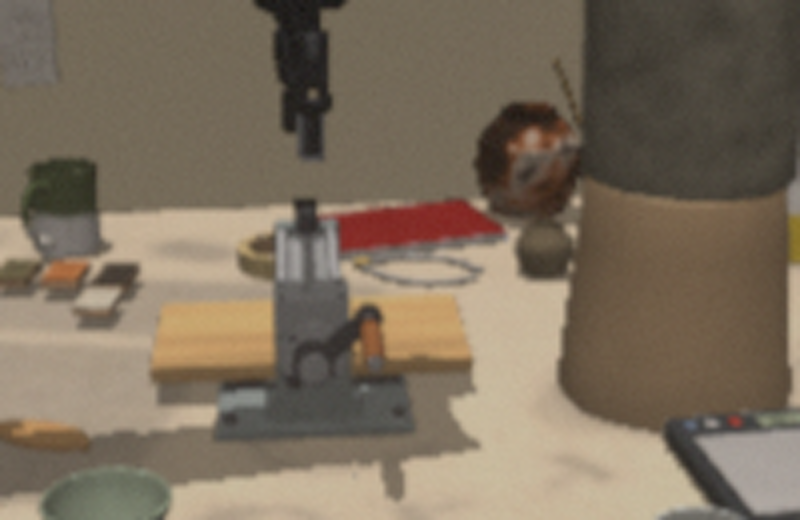

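View pics/r_t.png

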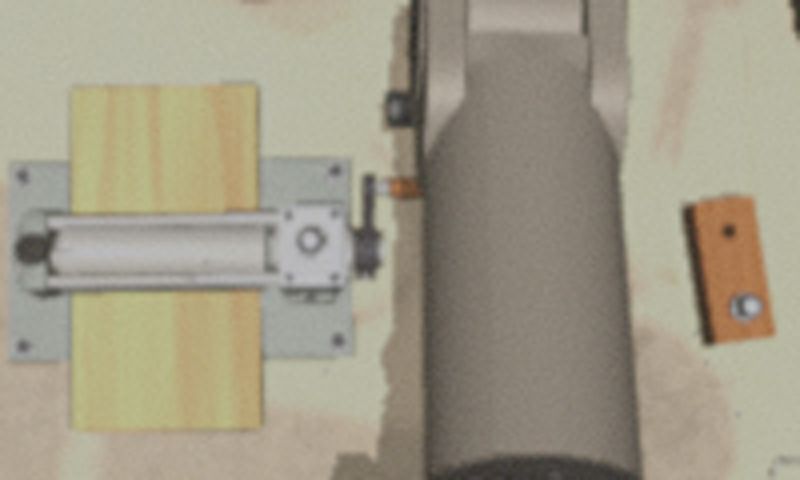

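The pin stands upright in the lock hole: head at (305,212) in the side crop and (312,239) in the top crop. The empty hole in the block is at (728,231), and the short pin at (745,305) has not moved. Next I push the crank gently from the far side.

```bash
python3 - <<'E'
from h import *
y=-.122
print(robot.line_to([.575,y,.100],rate=.12,until_force=10)); st("down")
print(robot.line_to([.562,y,.100],rate=.05,until_force=6)); st()
c=robot.line_to([.495,y,.100],rate=.022,until_force=9); st(c)
cv2.imwrite("pics/c_s.png",cv2.resize(optics.grab_frame("side")[130:260,230:430,::-1],None,fx=4,fy=4,interpolation=2))
cv2.imwrite("pics/c_t.png",cv2.resize(optics.grab_frame("top")[150:270,255:455,::-1],None,fx=4,fy=4,interpolation=2))
E
```

```text
False
t 13.78 p [ 0.5754 -0.1221  0.1007] F [0.14 0.95 0.29] M [-0.02  0.01 -0.  ] w -0.0 down
False
t 14.19 p [ 0.5618 -0.1221  0.1003] F [-0.06  0.19 -0.46] M [ 0.02 -0.01 -0.04] w 0.0
t 16.28 p [ 0.5115 -0.1219  0.1006] F [4.69 0.04 1.27] M [ 0.02 -0.85 -0.01] w 0.0001 True
```

View pics/c_s.png

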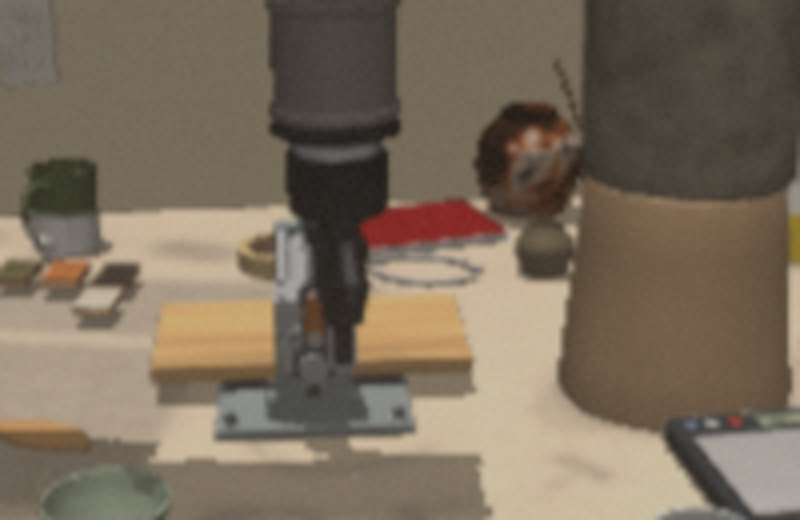

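View pics/c_t.png

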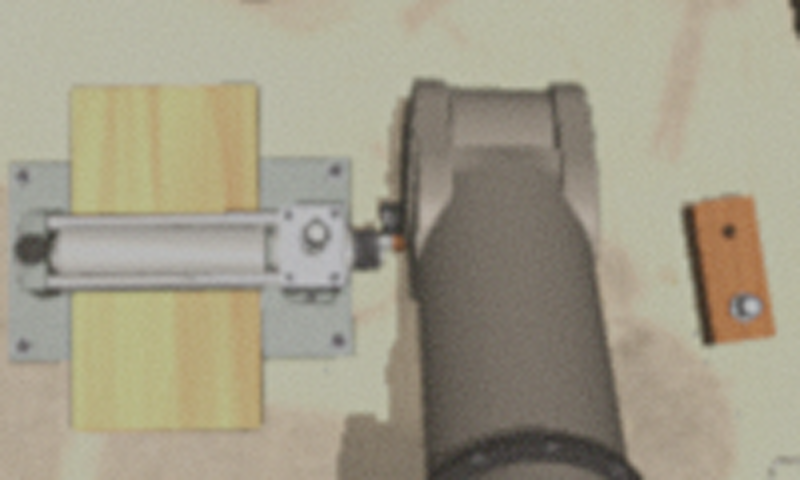

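```bash
python3 - <<'E'
from h import *
y=-.122
robot.line_to([.53,y,.100],rate=.08); st()
robot.line_to([.55,y,.235],rate=.2)
robot.line_to([.4903,-.0095,.235],rate=.2); st()
im=optics.grab_frame("side"); cv2.imwrite("pics/d_s.png",cv2.resize(im[130:260,230:430,::-1],None,fx=4,fy=4,interpolation=2))
c=robot.line_to([.4903,-.0095,.175],rate=.03,until_force=4); st(c)
E
```

```text
t 16.77 p [ 0.5297 -0.1219  0.0995] F [-0.3   0.02 -0.02] M [-0.04  0.07 -0.03] w -0.0003
t 18.38 p [ 0.4905 -0.0104  0.2348] F [0.43 0.01 0.14] M [-0.04 -0.04 -0.01] w -0.0001
t 19.93 p [ 0.4901 -0.0095  0.1839] F [ 0.13 -0.04  2.03] M [ 0.06 -0.14 -0.01] w -0.0003 True
```

View pics/d_s.png

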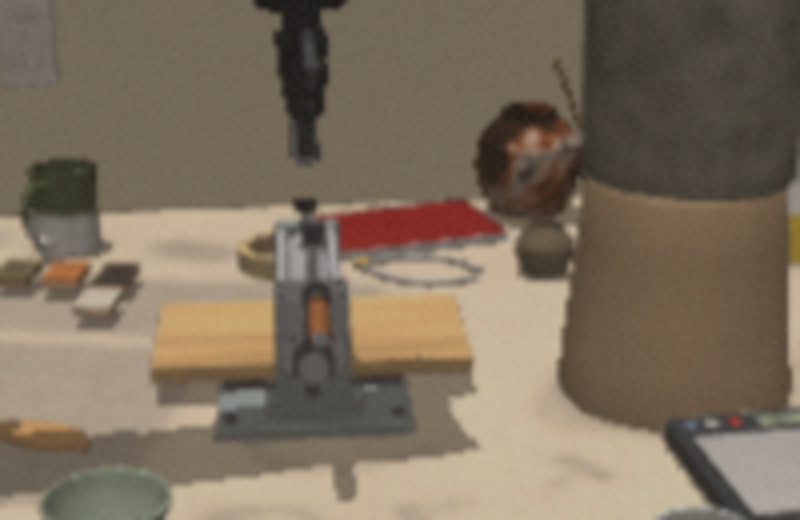

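Contact came at z 0.184, about 9 mm lower than when the pin rested on the shaft (0.193). In the side crop the head has dropped to (312,235), so the pin is caught. Next I press it home with a force guard.

```bash
python3 - <<'E'
from h import *
c=robot.line_to([.4903,-.0095,.1445],rate=.025,until_force=26); st(c)
im=optics.grab_frame("side"); cv2.imwrite("pics/e_s.png",cv2.resize(im[130:260,230:430,::-1],None,fx=4,fy=4,interpolation=2))
E
```

```text
t 20.67 p [ 0.4903 -0.0091  0.1723] F [-2.52  0.69  3.8 ] M [0.07 0.42 0.01] w 0.0001 True
```

View pics/e_s.png

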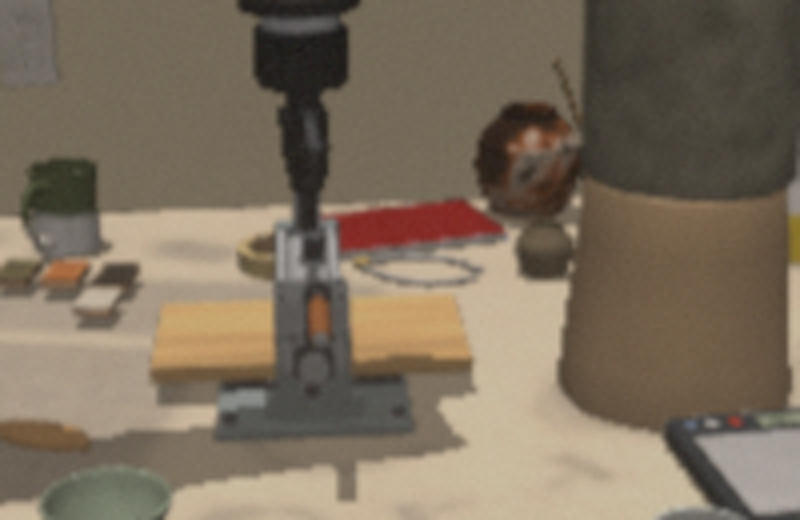

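```bash
python3 - <<'E'
from h import *
for _ in range(6):
    z0=robot.state()["position"][2]
    c=robot.line_to([.4903,-.0095,max(z0-.008,.1445)],rate=.02,until_force=22); s=st(c)
    if c: robot.pause(.2); st()
    if s["position"][2]<.1455 or abs(s["position"][2]-z0)<.001: break
im=optics.grab_frame("side"); cv2.imwrite("pics/f_s.png",cv2.resize(im[130:260,230:430,::-1],None,fx=4,fy=4,interpolation=2))
E
```

```text
t 20.97 p [ 0.4905 -0.009   0.1709] F [-3.25  0.94  6.61] M [0.23 0.75 0.04] w -0.0 True
t 21.17 p [ 0.4903 -0.009   0.1709] F [-3.53  0.1   6.73] M [0.17 0.76 0.01] w 0.0001
t 21.41 p [ 0.4903 -0.0088  0.1697] F [-3.94  1.28  6.27] M [ 0.18  0.84 -0.03] w 0.0002 True
t 21.61 p [ 0.4902 -0.0089  0.1696] F [-2.84  1.41  6.04] M [0.25 0.77 0.07] w -0.0001
t 21.87 p [ 0.4902 -0.0088  0.1679] F [-0.74  0.18  1.88] M [0.08 0.3  0.07] w 0.0003 True
t 22.07 p [ 0.4902 -0.0089  0.1679] F [-2.04  1.02  2.73] M [0.13 0.35 0.  ] w 0.0
t 22.39 p [ 0.4901 -0.0088  0.1635] F [ 0.5  -0.13  0.06] M [-0.    0.01 -0.02] w 0.0001 True
t 22.59 p [ 0.4902 -0.0088  0.1637] F [-0.44  0.36 -0.64] M [-0.   -0.01 -0.  ] w -0.0002
t 23.14 p [ 0.4902 -0.0096  0.1556] F [ 0.15 -0.77 -0.06] M [-0.05  0.01  0.01] w 0.0001 False
t 23.70 p [ 0.4902 -0.0094  0.1474] F [-0.03  1.14  1.05] M [ 0.15 -0.03  0.06] w -0.0 False
```

View pics/f_s.png

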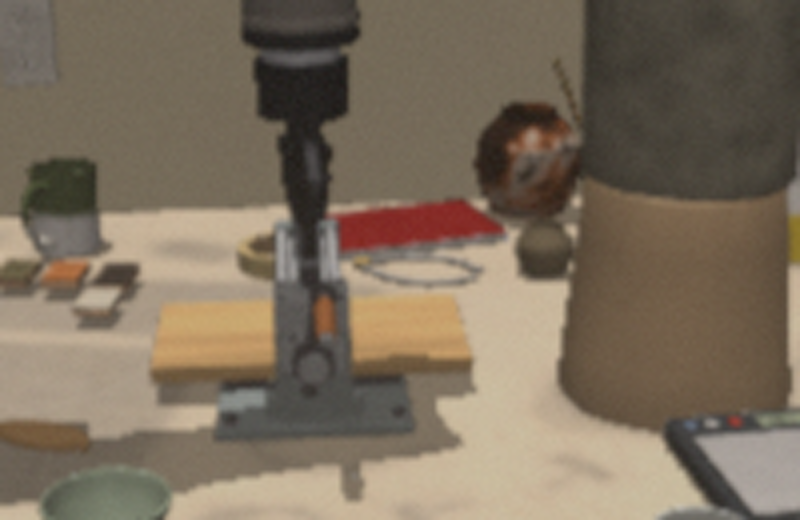

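It slid freely to about home height: force near zero at tool z 0.1474, with the head top due at 0.147. One light press will confirm the seat, then I retract.

```bash
python3 - <<'E'
from h import *
c=robot.line_to([.4903,-.0095,.142],rate=.015,until_force=14); st(c)
robot.line_to([.4903,-.0095,.25],rate=.12); st()
robot.line_to([.45,-.25,.30],rate=.2)
robot.pause(.3); st()
for c in("side","top"):
    im=optics.grab_frame(c)
    x=im[150:280,230:430] if c=="side" else im[150:270,255:455]
    cv2.imwrite(f"pics/z_{c}.png",cv2.resize(x[:,:,::-1],None,fx=4,fy=4,interpolation=2))
E
```

```text
t 23.97 p [ 0.4906 -0.0093  0.1471] F [-1.33 -0.37  8.69] M [ 0.18  0.43 -0.05] w -0.0003 True
t 24.98 p [ 0.4899 -0.0096  0.2493] F [-0.03 -0.2  -0.27] M [0.   0.02 0.06] w 0.0002
t 26.67 p [ 0.4501 -0.2496  0.3   ] F [-0.77 -0.4  -0.38] M [-0.04  0.    0.08] w 0.0004
```

View pics/z_side.png

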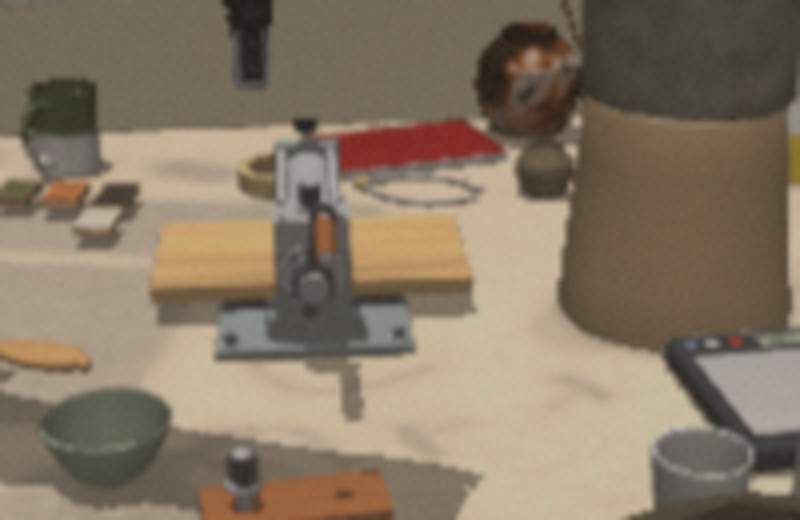

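View pics/z_top.png

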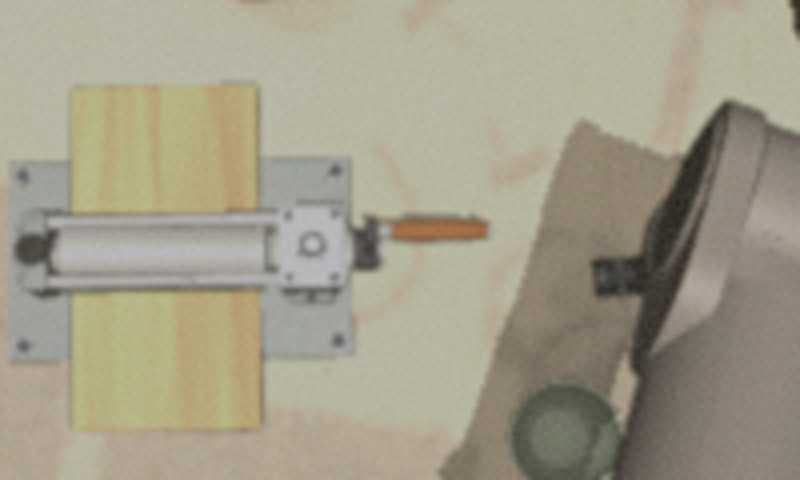

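The head sits down on the pedestal: (310,195) in the side crop, upright and centred at (312,244) in the top crop. The short pin at (242,478), bowl and cup are unchanged, and the arm is clear.

```bash
python3 - <<'E'
from h import *
ticket.finish_job(); st()
E
```

```text
the job is handed in; nothing more can be done
the job is handed in; nothing more can be done
```

The roll is locked: the long pin is through the shaft with its head down on the pedestal. The job was handed in at about 27 s of the 67 s allowed, and no verdict is given.

**What I did:**
- I took the long pin from the far hole of the block and stood it in the lock hole. It met the shaft at the expected height.
- I pushed the crank towards the robot with the closed fingers, stopping at a 9 N change in force. I backed off at once and found the pin about 9 mm lower, so it had caught.
- I pressed it home with the closed fingertips.

**Last checks:**
- A final press met firm resistance with the fingertips at 147.1 mm; fully home should put the head's top at 147 mm.
- The pictures showed the pin upright and centred, the crank free, the arm clear, and the short pin, cup and bowl in place. I checked these by eye only; I did not measure the bystanders' positions again.

**What did not go smoothly:**
- Pressing the pin home stopped the force guard five times, once at 26 N and four times at 22 N. That is above the stated 20 N, probably because the crank still bore on the slightly leaning pin.
- I did not ease the crank back. I pressed on in short steps, and the crank turned back a little by itself, after which the pin slid in freely.
- The force between pin and roller cannot be read directly. From the wrist readings it should have stayed well below 120 N.

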